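# Load bur cassettes into the spring magazine

### The arm

A 6-joint arm with a two-finger parallel gripper is mounted at the origin on the work surface. World frame = base frame: x ahead of the robot, y to its left, z up, the work surface at z = 0. Lengths are in mm, angles in rad, forces in N, time in s.
With the tool pointing down it reaches from about 350 to 975 mm from the base axis. Payload 7.1 kg.
Tool frame: the origin (TCP) lies midway between the tips of the shut fingers; the grasp point (between the pads) lies ctrl.grip_point_offset behind it (ctrl.grip_point_offset is the distance from the TCP to the grasp point, in mm); z points along the fingers, y is the line along which they close (so a half turn about z gives the same grasp; the last joint's range is limited). The gripper opens to 88 mm and grips with 3 to 60 N. Pads are 20 mm wide; open, the fingers measure 115 mm over their backs; the gripper's body (75 mm by 178 mm) begins 61 mm behind the grasp point.
Start: joints at [1.115, 0.423, 1.63, -0, 1.089, -0.019], TCP at [264.369, 566.316, 222.675] pointing down, gripper open.
Joint ranges: [-3, 3], [-0.9, 2.11], [0.09, 2.58], [-1.31, 4.45], [0.11, 2.69], [-2.54, 2.54]. Speed limits (rad/s): [2.39, 2.39, 3.01, 3.14, 3.14, 3.14].

### API

Orientations are given as a rotation vector (axis times angle).
In Python, from workcell import ctrl, get_image, close_job, finder gives the robot as it stands.
- The arm moves only by the tool servo_tool, never from a script. Its argument "deltas" is a list of rows, each a list of 2 entries, a list of its own where there are three numbers: the shift along the tool's x, y, z in mm, then the turn, a rotation vector about the tool's x, y, z in rad. A call has 1 to 5 rows; each row is the pose to reach, as a shift and turn from the pose commanded when the call began, along the tool's axes at that moment; what a row does not reach only later rows make up. A row lasts 1/12 s, in which the tool goes at most 41.7 mm and 7.16 degrees, less where a joint would pass 70% of its speed; a pose out of reach is approached as far as the arm can. A call with a gripper value outside its range is refused whole. "grip" is the closure, from -1 (fully open) to 1 (shut), so that 0 is half open, set as the call begins (left out, the last holds). The fingers move at their own pace and stop on an object; the grip force is fixed at half the most. Time passes only in rows, so rows that repeat a pose let the fingers close. It gives the time, the measured TCP pose, the force, the opening and the grip force at its end, in the units of the state.
- ctrl.get_obs(): the state, without advancing time (a new reading comes with each control period).
- get_image(name): name is "scene" or "top" or "wrist"; returns a dict with "frame" (480x640x3 uint8, blue, green, red), "depth" (480x640 float32, mm along the optical axis (not along the pixel's ray), 0 where there is no reading), "K" (3x3 intrinsics, pixels), "dist" ([k1, k2, p1, p2, k3] as OpenCV has them; the pictures are not rectified), "pose" (4x4, takes a point from camera to world coordinates). Camera axes: x right, y down, z forward; pixel columns grow to the right and rows downward; lengths in mm; the calibration is good to about 2 mm. A picture is of the moment at which its call begins.
- close_job(): hands the job in; it is judged then, once.
Trained networks look in a picture, given as the dict that the camera call returned (one of the last four; its "shot" number tells which), for a name from the list of things; names that differ only in an ending like _2 or _b are one class to them, and where a whole thing is asked for, a point or a joint stands for the part that bears it (a point fixed in the world has none). Each returns a list of dicts, best first, with "score" (0 to 1); they miss things now and then, are a little off and sometimes report something else, mostly with a low value. They report only what shows in the picture. A call takes as long as a camera call. They do not tell look-alikes from the thing itself.
- finder.search_frame(query, picture): "rect" ([centre column, centre row, width, height] as shares, 0 to 1, of the picture: columns of its width, rows of its height, round what is visible of it).
- finder.silhouettes(query, picture): "mask" (480x640 bool, what is visible of it) and "rect" ([centre column, centre row, width, height] as shares, 0 to 1, of the picture: columns of its width, rows of its height, round what is visible of it).
The state is a dict: "t": time; "qpos": joint angles; "qvel": joint speeds; "joint_torque": joint torques, N m; "ee_pos": TCP position; "orientation": TCP orientation; "ft_force": force on the tool from outside, world axes, zero at the start; "moment": the same for the moment, N m; "width": finger opening in mm; "grasp_force": force on a finger pad.
Only numpy, scipy, OpenCV 4.12 (cv2) and the standard library are available. Lean on these libraries where they do the work, as an engineer would, in place of code of your own. Each camera call takes 0.05 s, during which the arm holds its last target. There are 200 camera calls.

### The job

Load both small bur cassettes into the spring-loaded steriliser magazine, one after the other, upright: stand each in the open bay and push it in past the two sprung lips until they snap shut behind it, so the lips alone hold it when you let go. Push firmly but gently, never ramming the springs to their end, and leave everything else on the bench where it is.

Things in the scene. Friction and masses are not known exactly. Their poses are not given: they have to be found in the camera images.
- rack: the magazine, fixed: steel floor plate 6 mm thick, 215 x 110 mm (x -102 to 112 mm), on it an open-topped aluminium channel along x, 48 mm wide inside, walls 4 mm thick with top 26 mm above the bench. Origin: underside of the plate on the channel's mid-line, z up. Cassettes enter from the -x end and go to +x, standing on the plate, thickness along x.
- bay (a point): middle of the open bay, on the floor plate (6 mm above the bench), at x = -50 mm in the rack's frame: stand a cassette here between the walls. Walls begin at x = -75 mm and the bay ends at x = -20 mm. Channel walls, lips, follower and end wall are one unit, clamped anywhere up to 15 mm nearer or farther along x than all x figures given here; this shift is not measured: feel or see it
- lips (a point): middle of the lips' square rear faces, on the floor plate at rack x = 0. Two steel lips 20 mm high stand out of the side walls, fronts sloping (x = -20 to -5 mm), 36 mm between tips; each slides outward on a light spring (black housings out to y = +-40 mm, 24 mm high). Passing them takes about 2 to 8 N besides the follower's spring. A cassette whose rear face is past x = 0 (+ shift) is caught
- follower_rest (a point): nominal face of the follower at rest, on the floor plate at rack x = -14 mm: plate 34 mm wide, top 38 mm above the bench, pushes to -x with 2 N + 0.07 N per mm, oil-damped (1 N per 10 mm/s), can go back only 60.5 mm (end wall, 40 mm high, at x = 87 mm). A cassette not caught is pushed out again. Caught, one cassette's centre is at x = 11 mm; with two, at 11 and 33 mm (+ shift)
- follower_stop (a point): nominal face of the follower when fully back, on the floor plate at rack x = 46.5 mm (+ the same shift): two cassettes are 44 mm thick, so with the second only 2.5 mm remain between the lips snapping shut and this hard stop, where the force climbs steeply. More than 25 N on the follower (or of the robot's own on the unit) is too much
- cassette_a: first small bur cassette: plain aluminium block standing on its narrow edge, 22 mm thick (its x) x 44 mm wide (its y) x 60 mm tall, about 90 g; origin at the centre of its underside, z up. It is the same either way round and both small cassettes are alike
- cassette_b: second small bur cassette: plain aluminium block standing on its narrow edge, 22 mm thick (its x) x 44 mm wide (its y) x 60 mm tall, about 90 g; origin at the centre of its underside, z up. It is the same either way round and both small cassettes are alike
- big_cassette: a larger aluminium cassette that does not fit, standing among the small ones: 32 x 64 x 60 mm tall; origin at the centre of its underside. Leave it
- tape_roll: bystander: roll of paper tape lying flat, 90 mm across, 22 mm high; origin at the centre of its underside
- forceps: bystander: steel scissor-shaped forceps lying flat, about 135 mm long along its x, 8 mm high; origin near the middle
- oil_bottle: bystander: white plastic bottle, 48 mm across, 130 mm tall; origin at the centre of its underside. Farther off, to the robot's left (y above 0.3), stand a kettle, a lidded white box and baskets; a sealing machine lies at the far edge (x above 0.8) and a paper roll and a tray to the right (y below -0.45)
Mind the look-alikes: they are no part of the job. What is shaped like the cassette_a but red is not meant.

How it is judged (in metres and radians):
On the way, in this order (a step that is already met when the one before it is completed fails the run):
1. one cassette is behind the lips, let go and held by them (((horizontal distance between cassette_a and sleeve_c6 below 0.085 m and y of cassette_a in the frame of rack between -0.006 and 0.006 m and z of cassette_a in the frame of rack between 0.003 and 0.012 m and angle between cassette_a's own z axis and vertical below 0.12 rad and linear speed of cassette_a below 0.01 m/s and contact force between cassette_a and the fingers below 0.05 N) or (horizontal distance between cassette_b and sleeve_c6 below 0.085 m and y of cassette_b in the frame of rack between -0.006 and 0.006 m and z of cassette_b in the frame of rack between 0.003 and 0.012 m and angle between cassette_b's own z axis and vertical below 0.12 rad and linear speed of cassette_b below 0.01 m/s and contact force between cassette_b and the fingers below 0.05 N))), for 0.3 s.
2. both cassettes are behind the lips, let go and held by them (horizontal distance between each of cassette_a, cassette_b and sleeve_c6 below 0.085 m and y of cassette_a in the frame of rack between -0.006 and 0.006 m and z of cassette_a in the frame of rack between 0.003 and 0.012 m and angle between each of cassette_a, cassette_b's own z axis and vertical below 0.12 rad and linear speed of each of cassette_a, cassette_b below 0.01 m/s and contact force between each of cassette_a, cassette_b and the fingers below 0.05 N and y of cassette_b in the frame of rack between -0.006 and 0.006 m and z of cassette_b in the frame of rack between 0.003 and 0.012 m and distance between cassette_a and cassette_b below 0.027 m), for 0.3 s.
At the end, for the whole second after the job is handed in: Both small cassettes stand upright (within 0.12 rad) on the floor plate in the channel (within 6 mm of its mid-line), at rest, let go, against each other (centres within 27 mm) and held by the lips: each centre within 85 mm of the end wall's middle (79 and 57 mm when caught, about 100 mm when not) (all of step 2); the robot touches nothing.
It fails at once if the large cassette, tape roll, forceps or bottle is shifted (distance of big_cassette from where it was at the start of the episode above 0.015 m or distance of any of tape_roll, forceps, oil_bottle from where it was at the start of the episode above 0.03 m).
It fails at once if the follower is pressed with more than 25 N (contact force between any of cassette_a, cassette_b and follower_c0 above 25 N).
It fails at once if the robot itself bears on the magazine with more than 25 N (contact force between any of the fingers, the arm and rack above 25 N).
It also fails if it takes over 67 s, if anything falls off the work surface, if the arm or the gripper's body presses on something with over 40 N, if the wrist force passes 120 N, or if a joint passes its speed limit or range.

## Working session

There is one attempt and no reset: what is moved stays moved. The work goes in short steps, Python scripts to look and compute and a tool call to move; the robot and the scene stay as the last step left them, time stands still between calls to the robot, and variables do not carry over. Pictures are saved under pics/ and viewed, at most 10 in all, crops included, and the job is handed in when it is done.

Besides the shell and the picture viewer there is one more tool, called after "Emit:" as name(argument=value, ...), one argument or row to a line, values as JSON. servo_tool: Moves the arm, as the interface text tells. Its arguments: {"type":"object","properties":{"deltas":{"type":"array","items":{"type":"array"}},"grip":{"type":"number"}},"required":["deltas"]}

```bash
mkdir -p pics; ls; cat > h.py <<'E'
import numpy as np, cv2
from workcell import ctrl, get_image, close_job, finder
def world(p, mask=None):
    d=p["depth"]; v,u=np.nonzero((d>0)&(mask if mask is not None else True))
    n=cv2.undistortPoints(np.stack([u,v],1).astype(float)[:,None],p["K"],np.array(p["dist"]))[:,0]
    z=d[v,u]; P=np.c_[n*z[:,None],z]
    return P@p["pose"][:3,:3].T+p["pose"][:3,3],u,v
E
python3 - <<'E'
from h import *
print(ctrl.get_obs(), ctrl.grip_point_offset)
for n in ("top","scene"):
    p=get_image(n); cv2.imwrite(f"pics/{n}0.png",p["frame"]); print(n,p["pose"].round(3).tolist())
    np.savez(f"{n}0.npz",**{k:p[k] for k in("frame","depth","K","dist","pose")})
    for q in("cassette_a","big_cassette","rack","tape_roll","forceps","oil_bottle"):
        for r in finder.silhouettes(q,p)[:5]:
            P,u,v=world(p,r["mask"]); 
            if len(u)==0: continue
            zt=np.percentile(P[:,2],95); T=P[P[:,2]>zt-6]
            print(q,round(r["score"],2),"px",u.mean().round(),v.mean().round(),len(u),"top",zt.round(1),T.mean(0).round(1),cv2.minAreaRect(T[:,:2].astype(np.float32)))
E
```

```text
pics
{'t': 0.0, 'qpos': array([ 1.11501547e+00,  4.23873877e-01,  1.63066400e+00,  2.30264527e-06,
        1.08859671e+00, -1.90221738e-02]), 'qvel': array([-3.78043697e-05,  6.16099831e-04,  1.01022720e-03, -8.79769574e-05,
        4.51734733e-04, -9.22620614e-04]), 'joint_torque': array([-1.81502659e-03, -5.44610882e+01, -2.73663443e+01,  6.43009879e-02,
        2.27486895e-02, -1.24649364e-04]), 'ee_pos': array([264.12627072, 565.8447448 , 221.89128399]), 'orientation': array([-6.80541412e-01, -3.06662216e+00,  2.35311110e-03]), 'ft_force': array([0.11969013, 0.02392344, 0.22629691]), 'moment': array([-0.01302511,  0.01127108,  0.0158026 ]), 'grasp_force': 0.0, 'width': 88.22596798086569} 18.700000000000003
top [[0.026, -0.997, 0.072, 483.949], [-1.0, -0.027, -0.01, 134.982], [0.012, -0.072, -0.997, 1355.757], [0.0, 0.0, 0.0, 1.0]]
cassette_a 0.85 px 359.0 192.0 292 top 63.5 [670.1  73.   60.5] ((670.435546875, 72.24382019042969), (20.92254638671875, 43.70549011230469), 46.75374984741211)
cassette_a 0.61 px 261.0 292.0 236 top 63.3 [453.1 268.6  60.3] ((452.46453857421875, 269.155
[... 2146 characters left out ...]
53, 54.826568603515625), 5.692640781402588)
tape_roll 0.96 px 422.0 268.0 1174 top 22.0 [656.5 279.9  20.1] ((653.1231689453125, 281.72998046875), (89.12351989746094, 90.36299133300781), 49.62949752807617)
forceps 0.74 px 164.0 270.0 4244 top 34.2 [ 618.8 -181.7   34.7] ((600.78173828125, -181.70913696289062), (111.33887481689453, 54.826568603515625), 5.692640781402588)
forceps 0.64 px 358.0 319.0 551 top 6.4 [756.5 131.    5. ] ((769.3184814453125, 129.20199584960938), (53.56074142456055, 202.97573852539062), 73.71424865722656)
oil_bottle 0.56 px 448.0 186.0 1020 top 121.4 [441.1 413.6 124. ] ((437.88330078125, 413.9776611328125), (16.879074096679688, 22.398014068603516), 87.23352813720703)
```

```bash
python3 - <<'E'
from h import *
d=np.load("top0.npz"); f=d["frame"]
a=cv2.resize(f[150:330,230:570],None,fx=2.35,fy=2.35,interpolation=cv2.INTER_CUBIC); cv2.imwrite("pics/topc.png",a)
d=np.load("scene0.npz"); f=d["frame"]
cv2.imwrite("pics/scenec.png",cv2.resize(f[150:370,60:480],None,fx=1.9,fy=1.9,interpolation=cv2.INTER_CUBIC))
E
```

```text
(no output)
```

View pics/topc.png

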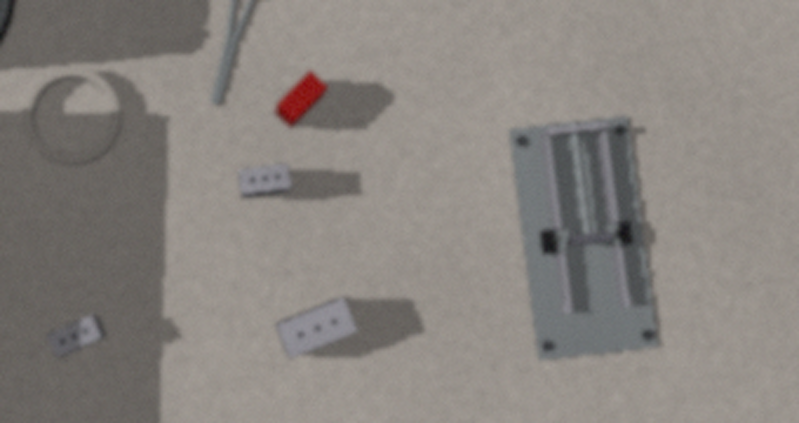

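View pics/scenec.png

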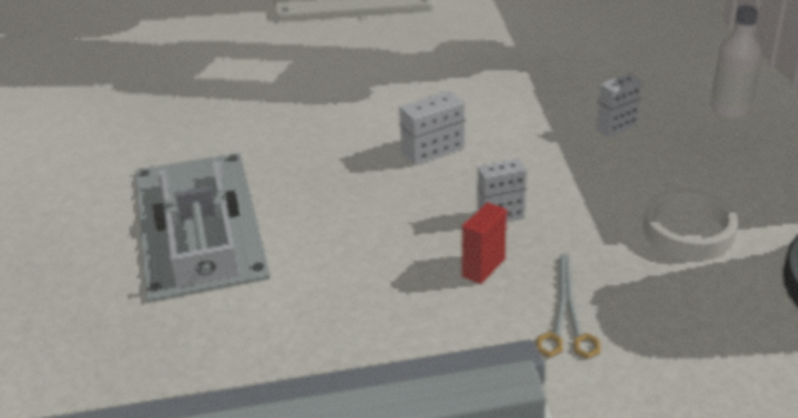

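The lone red block (topc 302,98; world 670,73) is the look-alike. The big grey one (topc 317,326) is the larger cassette, 31x64 mm by depth. The small grey cassettes are at topc (76,335), world (453,269), and topc (265,180), world (596,104), both measuring about 21.5x43.5. Those two fit, and the enlarged crop confirms it. The rack's open end points toward the robot.

```bash
cat >> h.py <<'E'
from scipy.spatial.transform import Rotation as R
def go(xyz, ydeg, cmd=None):
    """delta in tool axes from measured (or given) pose to xyz, tool y at ydeg, pointing down"""
    o=ctrl.get_obs(); p=o["ee_pos"] if cmd is None else np.array(cmd)
    R0=R.from_rotvec(o["orientation"]); a=np.radians(ydeg)
    y=np.array([np.cos(a),np.sin(a),0]); z=np.array([0,0,-1.]); Rt=R.from_matrix(np.c_[np.cross(y,z),y,z])
    print("d",R0.inv().apply(np.array(xyz)-p).round(1),"turn",(R0.inv()*Rt).as_rotvec().round(3))
E
python3 - <<'E'
from h import *
go([453,269,200],113.6)
class D(dict): pass
for n in("top","scene"):
    d=np.load(n+"0.npz"); P,u,v=world(d)
    s=(P[:,0]>430)&(P[:,0]<720)&(P[:,1]<-90)&(P[:,1]>-290)
    P=P[s]
    for lo,hi in((3,13),(19,32),(33,46)):
        T=P[(P[:,2]>lo)&(P[:,2]<hi)]; print(n,lo,len(T),np.median(T[:,2]),cv2.minAreaRect(T[:,:2].astype(np.float32)))
E
```

```text
d [-296.7 -189.6   22.7] turn [ 0.     0.    -0.849]
top 3 4193 5.764769240581018 ((574.8489379882812, -189.777099609375), (290.16754150390625, 199.59613037109375), 0.1756933331489563)
top 19 698 25.059981320727502 ((571.5657958984375, -190.8573455810547), (172.08323669433594, 79.68799591064453), 0.6938485503196716)
top 33 136 38.2017585223565 ((578.580078125, -185.79165649414062), (152.60443115234375, 54.505409240722656), 6.280491352081299)
scene 3 2859 5.241451622331738 ((556.3736572265625, -209.56141662597656), (219.28025817871094, 148.58216857910156), 7.786247253417969)
scene 19 786 24.88142006883868 ((572.3836669921875, -188.5228271484375), (174.9452362060547, 78.16496276855469), 4.103119373321533)
scene 33 235 36.891378657438395 ((600.52734375, -180.62893676757812), (111.26583862304688, 54.703338623046875), 4.460060119628906)
```

Emit:
servo_tool(
  deltas=[
    [[-42, -27, 3], [0, 0, -0.12]],
    [[-84, -54, 7], [0, 0, -0.24]],
    [[-126, -81, 10], [0, 0, -0.36]],
    [[-165, -105, 13], [0, 0, -0.48]],
    [[-198, -126, 16], [0, 0, -0.6]],
  ],
  grip=-1,
)

```text
t: 1.12
ee_pos: [373.6, 394.4, 209.1]
orientation: [-0.249, 3.131, 0.0]
ft_force: [0.3, 0.8, 0.7]
width: 87.7
grasp_force: 0.0
```

```bash
python3 -c "
from h import *
go([453,269,150],113.6)"
```

```text
d [ -58.5 -136.3   59.1] turn [ 0.     0.    -0.253]
```

Emit:
servo_tool(
  deltas=[
    [[-14, -32, 14], [0, 0, -0.12]],
    [[-28, -64, 28], [0, 0, -0.2]],
    [[-42, -96, 42], [0, 0, -0.2]],
    [[-50, -120, 50], [0, 0, -0.2]],
    [[-50, -120, 50], [0, 0, -0.2]],
  ],
)

```text
t: 1.53
ee_pos: [441.3, 281.1, 157.4]
orientation: [0.545, -3.091, 0.003]
ft_force: [-0.6, -0.7, 0.1]
width: 88.0
grasp_force: 0.0
```

Emit:
servo_tool(
  deltas=[
    [[0, 0, 0], [0, 0, 0]],
    [[0, 0, 0], [0, 0, 0]],
  ],
)

```text
t: 1.7
ee_pos: [440.8, 285.6, 159.4]
orientation: [-0.55, 3.092, 0.001]
ft_force: [-0.7, -0.4, -0.7]
width: 87.7
grasp_force: 0.0
```

```bash
python3 -c "
from h import *
go([453,269,25],113.6)"
```

```text
d [ -5.7 -19.8 134.4] turn [ 0.     0.001 -0.06 ]
```

Emit:
servo_tool(
  deltas=[
    [[-6, -20, 25], [0, 0, -0.06]],
    [[-6, -20, 55], [0, 0, -0.06]],
    [[-6, -20, 85], [0, 0, -0.06]],
    [[-6, -20, 85], [0, 0, -0.06]],
    [[-6, -20, 85], [0, 0, -0.06]],
  ],
)

```text
t: 2.12
ee_pos: [452.0, 269.0, 73.6]
orientation: [0.646, -3.072, 0.001]
ft_force: [0.7, -0.5, -0.2]
width: 88.2
grasp_force: 0.0
```

```bash
python3 -c "
from h import *
go([453,269,25],113.6)
p=get_image('wrist'); cv2.imwrite('pics/w1.png',p['frame'])"
```

```text
d [-1.  -0.4 48.6] turn [-0.    -0.003  0.002]
```

View pics/w1.png

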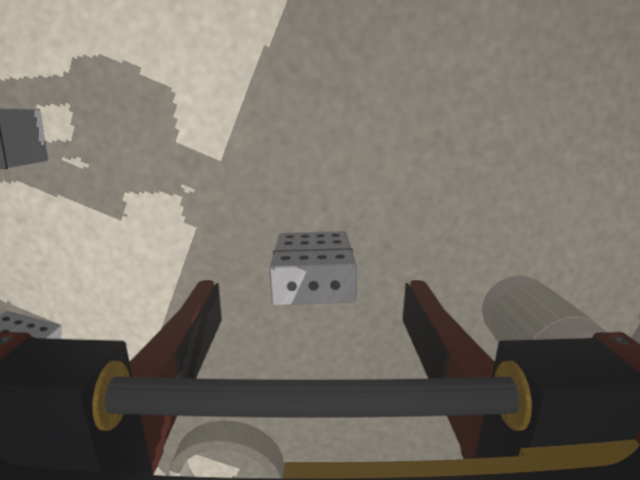

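The cassette sits between the open fingers (columns 272–356, fingers 218 and 405) and is squarely aligned. The bottle is clear at the right.

Emit:
servo_tool(
  deltas=[
    [[-1, 0, 20], [0, 0, 0]],
    [[-1, 0, 40], [0, 0, 0]],
    [[-1, 0, 48], [0, 0, 0]],
    [[-1, 0, 48], [0, 0, 0]],
  ],
)

```text
t: 2.5
ee_pos: [453.9, 269.2, 26.3]
orientation: [0.645, -3.074, 0.0]
ft_force: [-0.5, 0.0, -0.1]
width: 87.5
grasp_force: 0.0
```

Emit:
servo_tool(
  deltas=[
    [[0, 0, 0], [0, 0, 0]],
    [[0, 0, 0], [0, 0, 0]],
    [[0, 0, 0], [0, 0, 0]],
    [[0, 0, 0], [0, 0, 0]],
    [[0, 0, 0], [0, 0, 0]],
  ],
  grip=1,
)

```text
t: 2.92
ee_pos: [454.5, 268.9, 26.7]
orientation: [-0.644, 3.074, 0.001]
ft_force: [-0.3, -0.8, -0.7]
width: 57.6
grasp_force: 0.0
```

Emit:
servo_tool(
  deltas=[
    [[0, 0, 0], [0, 0, 0]],
    [[0, 0, 0], [0, 0, 0]],
    [[0, 0, 0], [0, 0, 0]],
  ],
)

```text
t: 3.17
ee_pos: [454.2, 268.7, 26.2]
orientation: [-0.644, 3.075, 0.0]
ft_force: [-0.6, 0.1, 3.0]
width: 43.7
grasp_force: 30.0
```

Emit:
servo_tool(
  deltas=[
    [[0, 0, -40], [0, 0, 0]],
    [[0, 0, -80], [0, 0, 0]],
    [[0, 0, -115], [0, 0, 0]],
    [[0, 0, -130], [0, 0, 0]],
    [[0, 0, -130], [0, 0, 0]],
  ],
)

```text
t: 3.58
ee_pos: [456.2, 269.9, 159.8]
orientation: [-0.642, 3.068, 0.003]
ft_force: [0.4, -0.6, -0.2]
width: 43.8
grasp_force: 30.0
```

```bash
python3 - <<'E'
from h import *
p=get_image('wrist');o=ctrl.get_obs(); print(o["ee_pos"],o["qpos"].round(2),p["pose"].round(3).tolist(),p["K"].tolist(),p["dist"])
T=np.eye(4);T[:3,:3]=R.from_rotvec(o["orientation"]).as_matrix();T[:3,3]=o["ee_pos"]
C=np.linalg.inv(T)@p["pose"];print(C.round(3).tolist())
# where would tool at X see rack?
a=np.radians(95.6);y=np.array([np.cos(a),np.sin(a),0]);z=np.array([0,0,-1.]);Rt=np.c_[np.cross(y,z),y,z]
for X in([690,-180,200],[740,-175,200],[740,-175,240],[790,-170,200]):
  T[:3,:3]=Rt;T[:3,3]=X;W=np.linalg.inv(T@C)
  for r in([490,-196,6],[566,-189,20],[660,-179,40]):
    q=W[:3,:3]@np.array(r)+W[:3,3];print(X,r,(p["K"]@(q/q[2]))[:2].round())
go([720,-176,200],95.6)
E
```

```text
[455.03722624 269.18757108 157.54631813] [ 0.51  0.37  1.89 -0.    0.87 -1.47] [[-0.402, 0.871, 0.282, 379.646], [0.916, 0.382, 0.124, 235.7], [0.0, 0.308, -0.951, 322.196], [0.0, 0.0, 0.0, 1.0]] [[377.6176938198308, 0.0, 311.597051939914], [0.0, 377.6176938198308, 237.73742583357537], [0.0, 0.0, 1.0]] [-0.07305357  0.          0.          0.          0.        ]
[[0.0, -0.953, -0.304, 81.873], [1.0, 0.0, 0.0, -0.377], [-0.0, -0.304, 0.953, -164.959], [0.0, 0.0, 0.0, 1.0]]
[690, -180, 200] [490, -196, 6] [317. -37.]
[690, -180, 200] [566, -189, 20] [316.  64.]
[690, -180, 200] [660, -179, 40] [317. 181.]
[740, -175, 200] [490, -196, 6] [ 317. -113.]
[740, -175, 200] [566, -189, 20] [316.  -5.]
[740, -175, 200] [660, -179, 40] [317. 120.]
[740, -175, 240] [490, -196, 6] [316. -87.]
[740, -175, 240] [566, -189, 20] [315.   9.]
[740, -175, 240] [660, -179, 40] [316. 119.]
[790, -170, 200] [490, -196, 6] [ 317. -198.]
[790, -170, 200] [566, -189, 20] [316. -81.]
[790, -170, 200] [660, -179, 40] [317.  52.]
d [ -64.3 -514.1  -42.4] turn [0.001 0.004 0.315]
```

Emit:
servo_tool(
  deltas=[
    [[0, -40, -10], [0, 0, 0.06]],
    [[0, -80, -20], [0, 0, 0.12]],
    [[0, -120, -30], [0, 0, 0.18]],
    [[0, -160, -40], [0, 0, 0.24]],
    [[0, -200, -50], [0, 0, 0.315]],
  ],
)

```text
t: 4.05
ee_pos: [533.5, 83.6, 204.2]
orientation: [0.149, -3.134, 0.0]
ft_force: [1.4, 0.7, -0.9]
width: 44.1
grasp_force: 30.0
```

```bash
python3 -c "
from h import *
go([640,-184,220],95.6)"
```

```text
d [ -80.5 -276.5  -16. ] turn [-0.    -0.004 -0.002]
```

Emit:
servo_tool(
  deltas=[
    [[-11, -38, -3], [0, 0, 0]],
    [[-22, -76, -5], [0, 0, 0]],
    [[-33, -114, -8], [0, 0, 0]],
    [[-44, -152, -10], [0, 0, 0]],
    [[-55, -190, -12], [0, 0, 0]],
  ],
)

```text
t: 4.47
ee_pos: [606.8, -100.1, 215.5]
orientation: [0.153, -3.134, -0.001]
ft_force: [0.8, 1.8, -0.4]
width: 43.9
grasp_force: 30.0
```

Emit:
servo_tool(
  deltas=[
    [[-11, -38, -3], [0, 0, 0]],
    [[-22, -76, -4], [0, 0, 0]],
    [[-22, -76, -4], [0, 0, 0]],
    [[-22, -76, -4], [0, 0, 0]],
  ],
)

```text
t: 4.8
ee_pos: [636.1, -173.4, 219.1]
orientation: [0.148, -3.135, -0.002]
ft_force: [-1.0, 0.8, -1.5]
width: 43.6
grasp_force: 30.0
```

```bash
python3 - <<'E'
from h import *
go([640,-184,220],95.6)
p=get_image('wrist'); cv2.imwrite('pics/w2.png',p['frame']); np.savez("w2.npz",**{k:p[k] for k in("frame","depth","K","dist","pose")})
E
```

```text
d [ -2.9 -10.9  -1. ] turn [ 0.001 -0.003 -0.003]
```

View pics/w2.png

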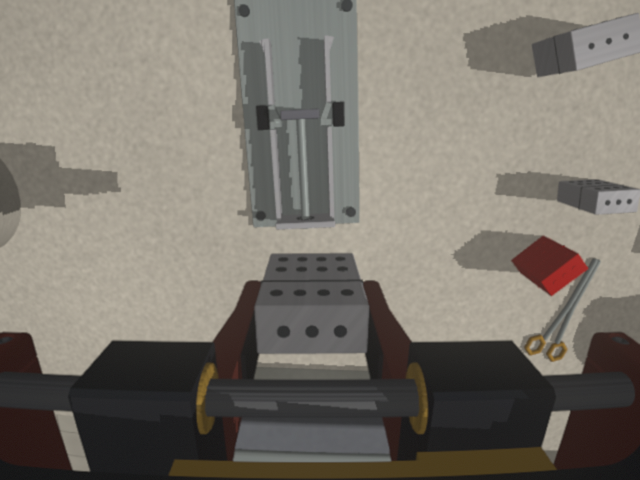

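The whole rack is in view: walls near columns 272 and 328, housings (262,117) and (338,113), follower at (298,113), end wall at row 222. The held cassette is at (305,300).

```bash
python3 - <<'E'
from h import *
d=np.load("w2.npz"); P,u,v=world(d)
s=(u>225)&(u<365)&(v<235)
P,u,v=P[s],u[s],v[s]
print("plate z",np.median(P[(abs(P[:,2]-6)<3)][:,2]))
c0=np.array([566,-189.]);th=np.radians(5.6)
def fit(T,nm):
    # robust lines
    l=cv2.fitLine(T[:,:2].astype(np.float32),cv2.DIST_HUBER,0,.01,.01).ravel();a=np.degrees(np.arctan2(l[1],l[0])); a=(a+90)%180-90
    print(nm,len(T),"angle",a.round(2),"at",l[2:].round(1)); return a,l[2:]
W=P[(P[:,2]>21)&(P[:,2]<31)]
ax=np.array([np.cos(th),np.sin(th)]);n=np.array([-ax[1],ax[0]])
q=(W[:,:2]-c0)@np.c_[ax,n]
hist=np.histogram(q[:,1],np.arange(-45,46,2));print(dict(zip(hist[1][:-1],hist[0])))
A=[]
for lo,hi in((-34,-20),(20,34)):
    m=(q[:,1]>lo)&(q[:,1]<hi)
    for _ in range(3):
        a,c=fit(W[m],(lo,hi)); 
        L=np.array([np.cos(np.radians(a)),np.sin(np.radians(a))]); r=(W[:,:2]-c)@np.array([-L[1],L[0]]); m=abs(r)<3.5
    A.append((a,c)); e=q[m,0]; print("x extent",np.percentile(e,[.5,2,98,99.5]).round(1))
H=P[(P[:,2]>33)&(P[:,2]<44)];qh=(H[:,:2]-c0)@np.c_[ax,n]
h=np.histogram(qh[:,0],np.arange(-60,130,3)); print({int(k):int(c) for k,c in zip(h[1],h[0]) if c})
for lo,hi in((-45,25),(70,120)):
    m=(qh[:,0]>lo)&(qh[:,0]<hi); print("high",H[m].mean(0).round(1),np.percentile(qh[m,0],[1,10,50,90,99]).round(1),np.percentile(qh[m,1],[1,50,99]).round(1))
# plate outline
M=(P[:,2]>3)&(P[:,2]<10);print(cv2.minAreaRect(P[M][:,:2].astype(np.float32)))
B=P[(P[:,2]>21)&(P[:,2]<31)&(d["frame"][v,u].max(1)<60)];qb=(B[:,:2]-c0)@np.c_[ax,n];
for s in(-1,1):
    b=qb[qb[:,1]*s>24]; print("housing",len(b),np.percentile(b,[2,50,98],axis=0).round(1).tolist())
E
```

```text
plate z 6.950252273433648
{np.int64(-45): np.int64(0), np.int64(-43): np.int64(8), np.int64(-41): np.int64(52), np.int64(-39): np.int64(52), np.int64(-37): np.int64(63), np.int64(-35): np.int64(74), np.int64(-33): np.int64(89), np.int64(-31): np.int64(139), np.int64(-29): np.int64(263), np.int64(-27): np.int64(256), np.int64(-25): np.int64(168), np.int64(-23): np.int64(63), np.int64(-21): np.int64(22), np.int64(-19): np.int64(5), np.int64(-17): np.int64(4), np.int64(-15): np.int64(5), np.int64(-13): np.int64(4), np.int64(-11): np.int64(4), np.int64(-9): np.int64(7), np.int64(-7): np.int64(15), np.int64(-5): np.int64(98), np.int64(-3): np.int64(195), np.int64(-1): np.int64(223), np.int64(1): np.int64(200), np.int64(3): np.int64(113), np.int64(5): np.int64(27), np.int64(7): np.int64(7), np.int64(9): np.int64(6), np.int64(11): np.int64(6), np.int64(13): np.int64(4), np.int64(15): np.int64(10), np.int64(17): np.int64(26), np.int64(19): np.int64(108), np.int64(21): np.int64(191), np.int64(23): np.int64(263), np.int64(25): np.int64(244), np.int64(27): np.int64(126), np.int64(29): np.int64(
[... 265 characters left out ...]
7.87 at [ 564.9 -216.2]
(-34, -20) 900 angle 7.86 at [ 565.  -216.2]
x extent [-79.6 -77.9  78.9  81.2]
(20, 34) 1079 angle 7.45 at [ 557.4 -164.8]
(20, 34) 869 angle 7.7 at [ 557.1 -165.2]
(20, 34) 876 angle 7.78 at [ 557.4 -165.3]
x extent [-81.9 -80.2  77.5  79.3]
{-21: 139, -18: 115, -15: 122, 78: 153, 81: 199, 84: 120}
high [ 549.6 -192.9   38.9] [-20.7 -19.9 -16.5 -13.2 -12.3] [-18.7  -2.1  14.4]
high [ 647.7 -178.8   39.7] [79.1 79.8 82.1 85.2 86.2] [-24.9   2.3  29.5]
((558.1809692382812, -197.6635284423828), (216.62379455566406, 140.37464904785156), 5.045949459075928)
housing 254 [[-23.9, -40.9], [-14.3, -36.1], [-3.7, -31.7]]
housing 235 [[-26.2, 28.2], [-16.7, 32.8], [-7.0, 37.4]]
```

```bash
python3 - <<'E'
from h import *
d=np.load("w2.npz"); P,u,v=world(d)
o=ctrl.get_obs(); print(o["ee_pos"],o["orientation"].round(4))
s=(u>235)&(u<390)&(v>230)&(v<365); Q=P[s]
Tp=Q[(Q[:,2]>225)&(Q[:,2]<275)]
print(np.percentile(Tp[:,2],[1,50,99]),np.histogram(Tp[:,2],8))
Tp=Tp[abs(Tp[:,2]-np.percentile(Tp[:,2],80))<3]
m=(abs(Tp[:,0]-636)<25)&(abs(Tp[:,1]+174)<30)
Tp=Tp[m]; print(len(Tp),Tp.mean(0),cv2.minAreaRect(Tp[:,:2].astype(np.float32)))
# front face of cassette
Fm=Q[(Q[:,2]>200)&(Q[:,2]<245)&(abs(Q[:,0]-628)<12)];print(len(Fm),np.percentile(Fm[:,0],[5,50,95]),np.percentile(Fm[:,1],[2,98]))
E
```

```text
[ 635.63049962 -171.87238327  219.25027866] [ 1.508e-01 -3.134e+00 -2.600e-03]
[226.05313933 253.41279194 273.27024444] (array([ 721,  901,  922, 1122, 6324,  538,  466,  423]), array([225.00759999, 231.25595665, 237.50431331, 243.75266996,
       250.00102662, 256.24938328, 262.49773994, 268.74609659,
       274.99445325]))
6163 [ 630.64326379 -174.23975903  253.8104828 ] ((633.198486328125, -173.8229522705078), (26.792070388793945, 59.36227798461914), 4.924688339233398)
4643 [618.92378296 621.34761288 628.04945114] [-203.89295851 -145.63728092]
```

```bash
python3 - <<'E'
from h import *
d=np.load("w2.npz"); c=d["pose"]; print(c.round(4).tolist())
for _ in range(3):
    p=get_image("wrist")
    o=ctrl.get_obs(); y=R.from_rotvec(o["orientation"]).as_matrix()[:,1]
    print(o["ee_pos"].round(2),(c[:3,3]-o["ee_pos"])@y, (p["pose"][:3,3]-o["ee_pos"])@y, y.round(4), p["pose"][:3,0].round(4),p["pose"][:3,3].round(2))
# cassette top edges in latest picture
f=p["frame"]; 
for r in(315,325,335,345):
    print(r,f[r,240:385].astype(int).sum(1)[::3].tolist())
h=[];
E
```

```text
[[-0.0949, 0.9503, 0.2964, 554.4644], [0.9955, 0.0902, 0.0294, -181.7002], [0.0012, 0.2979, -0.9546, 382.329], [0.0, 0.0, 0.0, 1.0]]
[ 635.54 -170.97  219.68] -2.506893581859997 -1.1426355471913676 [-0.0973  0.9953  0.0017] [-0.0964  0.9953  0.0017] [ 554.08 -180.37  382.57]
[ 635.71 -170.46  220.24] -2.970158356565994 -0.7699884204874764 [-0.0982  0.9952  0.0014] [-0.0978  0.9952  0.0016] [ 553.98 -179.54  383.01]
[ 635.99 -170.19  220.81] -3.213274184159953 -0.5470107500602613 [-0.0989  0.9951  0.0011] [-0.0987  0.9951  0.0012] [ 554.05 -179.06  383.51]
315 [138, 138, 136, 135, 122, 245, 304, 305, 305, 305, 303, 302, 302, 303, 307, 301, 298, 304, 303, 309, 315, 309, 306, 306, 301, 304, 301, 301, 304, 304, 301, 303, 309, 311, 316, 310, 311, 317, 314, 307, 305, 309, 309, 159, 130, 140, 141, 140, 144]
325 [135, 133, 136, 120, 110, 172, 303, 305, 303, 301, 300, 301, 303, 285, 250, 264, 301, 311, 314, 305, 306, 303, 303, 268, 222, 286, 303, 302, 301, 305, 309, 312, 289, 214, 241, 308, 309, 300, 305, 311, 312, 312, 296, 115, 110, 130, 137, 135, 139]
335 [133, 130, 115, 109, 104, 134, 295, 299, 300, 302, 298, 296, 297, 167, 143, 145, 196, 305, 304, 301, 300, 299, 250, 146, 142, 152, 287, 308, 311, 309, 312, 311, 175, 143, 150, 247, 311, 309, 313, 305, 302, 302, 284, 100, 103, 108, 126, 131, 132]
345 [130, 110, 97, 97, 96, 103, 282, 301, 296, 298, 301, 302, 311, 311, 305, 305, 299, 301, 299, 299, 301, 299, 299, 301, 304, 310, 310, 311, 311, 311, 308, 303, 301, 307, 309, 312, 306, 299, 300, 301, 296, 294, 246, 95, 104, 102, 99, 123, 130]
```

```bash
python3 -c "
from h import *
go([512.7,-196.9,110],97.85)"
```

```text
d [125.1 -14.5 111.1] turn [ 0.001 -0.002 -0.038]
```

Emit:
servo_tool(
  deltas=[
    [[27, -3, 24], [0, 0, -0.038]],
    [[54, -6, 48], [0, 0, -0.038]],
    [[81, -9, 72], [0, 0, -0.038]],
    [[108, -12, 96], [0, 0, -0.038]],
    [[125, -14, 111], [0, 0, -0.038]],
  ],
)

```text
t: 5.42
ee_pos: [509.8, -195.9, 108.9]
orientation: [0.215, -3.13, -0.003]
ft_force: [0.5, -0.7, -0.7]
width: 44.0
grasp_force: 30.0
```

Emit:
servo_tool(
  deltas=[
    [[0, 0, 0], [0, 0, 0]],
    [[0, 0, 0], [0, 0, 0]],
    [[0, 0, 0], [0, 0, 0]],
    [[0, 0, 0], [0, 0, 0]],
    [[0, 0, 0], [0, 0, 0]],
  ],
)

```text
t: 5.83
ee_pos: [515.7, -197.8, 112.2]
orientation: [-0.215, 3.132, -0.002]
ft_force: [0.4, -0.1, -1.2]
width: 43.7
grasp_force: 30.0
```

```bash
python3 - <<'E'
from h import *
p=get_image('wrist'); cv2.imwrite('pics/w3.png',p['frame'])
for _ in range(3): get_image('top'); go([512.7,-196.9,110],97.85)
p=get_image('top'); cv2.imwrite('pics/t3.png',cv2.resize(p['frame'][180:330,430:560],None,fx=4,fy=4,interpolation=cv2.INTER_CUBIC))
E
```

```text
d [2.2 1.2 1.8] turn [-0.001  0.002 -0.001]
d [1.9 1.2 1.6] turn [-0.001  0.001 -0.001]
d [1.6 1.1 1.4] turn [-0.     0.001 -0.001]
```

View pics/w3.png

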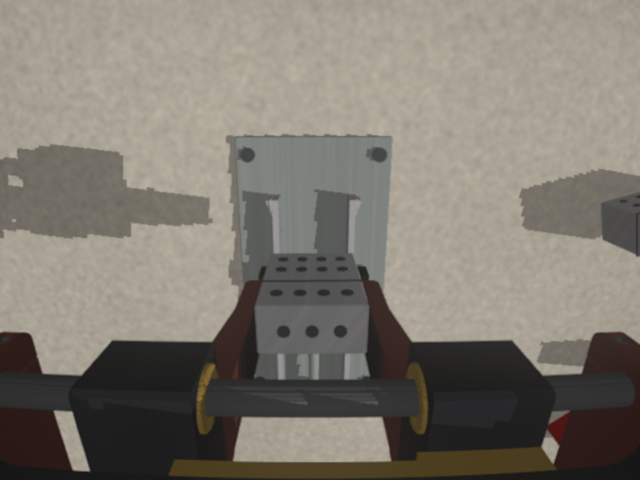

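The held cassette (centre column 312, rows 255–352) is above the bay. The channel walls run at columns ~277 and ~354, rows 200–255, so the channel mid-line is slightly right of the cassette. I'll refine this with a measurement.

Emit:
servo_tool(
  deltas=[
    [[1, 1, 1], [0, 0, 0]],
    [[1, 1, 1], [0, 0, 0]],
    [[1, 1, 1], [0, 0, 0]],
    [[1, 1, 1], [0, 0, 0]],
    [[1, 1, 1], [0, 0, 0]],
  ],
)

```text
t: 6.5
ee_pos: [512.7, -197.0, 110.0]
orientation: [0.213, -3.134, -0.0]
ft_force: [-0.7, -0.5, -1.4]
width: 43.6
grasp_force: 30.0
```

Emit:
servo_tool(
  deltas=[
    [[0, 0, 0], [0, 0, 0]],
    [[0, 0, 0], [0, 0, 0]],
    [[0, 0, 0], [0, 0, 0]],
  ],
)

```text
t: 6.75
ee_pos: [512.7, -197.0, 110.0]
orientation: [-0.213, 3.134, -0.0]
ft_force: [-0.6, -0.5, -1.1]
width: 43.7
grasp_force: 30.0
```

```bash
cat > chan.py <<'E'
from h import *
p=get_image('wrist'); go([512.7,-196.9,110],97.85)
f=p["frame"].astype(int).sum(2)
o=ctrl.get_obs(); iT=np.eye(4);iT[:3,:3]=R.from_rotvec(o["orientation"]).as_matrix();iT[:3,3]=o["ee_pos"]
P,u,v=world(p); m=(u>255)&(u<375)&(v>195)&(v<250)&(P[:,2]>18)&(P[:,2]<34)
ce=p["pose"]; q=(P[m]-ce[:3,3])@ce[:3,0]   # along camera x = tool y
xx=(P[m]-iT[:3,3])@iT[:3,0]
for s in(-1,1):
    k=(q*s>15)&(q*s<40); l=np.polyfit(xx[k],q[k],1); r=q[k]-np.polyval(l,xx[k]); k2=np.abs(r)<3; l=np.polyfit(xx[k][k2],q[k][k2],1)
    print("wall",s,k2.sum(),"at tool x=0:",l[1].round(2),"slope",l[0].round(3),"mean",q[k].mean().round(2),"xmax",np.percentile(xx[k],98).round(1))
for r in(205,215,225,235,245): print(r,f[r,262:368:2].tolist())
E
python3 chan.py
```

```text
d [0.1 0.1 0. ] turn [-0.     0.    -0.001]
wall -1 366 at tool x=0: -25.55 slope -0.06 mean -26.63 xmax 27.9
wall 1 376 at tool x=0: 25.27 slope 0.05 mean 26.21 xmax 28.1
205 [273, 300, 319, 407, 356, 341, 337, 373, 386, 385, 388, 377, 387, 384, 374, 376, 382, 385, 387, 386, 381, 380, 380, 377, 378, 378, 356, 271, 267, 264, 268, 268, 273, 266, 270, 270, 265, 267, 268, 265, 263, 260, 240, 351, 367, 362, 416, 409, 377, 378, 381, 379, 380]
215 [273, 276, 277, 398, 431, 452, 450, 406, 383, 384, 387, 378, 383, 387, 374, 377, 379, 383, 388, 384, 383, 382, 379, 378, 379, 362, 268, 270, 267, 263, 268, 268, 270, 268, 269, 269, 266, 266, 266, 264, 264, 260, 257, 431, 452, 449, 444, 410, 382, 382, 381, 379, 380]
225 [271, 276, 276, 267, 368, 450, 451, 414, 383, 384, 389, 381, 381, 386, 374, 379, 382, 384, 385, 387, 380, 380, 379, 378, 377, 311, 286, 270, 266, 267, 268, 269, 271, 269, 271, 268, 266, 267, 266, 264, 266, 253, 273, 440, 452, 442, 387, 385, 385, 381, 383, 378, 384]
235 [270, 276, 273, 269, 334, 449, 452, 425, 382, 382, 389, 381, 378, 386, 377, 379, 378, 382, 389, 384, 380, 378, 378, 379, 379, 378, 301, 267, 266, 265, 268, 268, 271, 268, 269, 267, 264, 268, 267, 267, 264, 248, 289, 452, 450, 432, 385, 385, 385, 380, 384, 379, 385]
245 [267, 274, 274, 268, 302, 441, 449, 441, 387, 382, 388, 382, 378, 382, 377, 376, 377, 381, 387, 389, 380, 378, 379, 377, 378, 364, 263, 268, 267, 264, 268, 269, 271, 268, 268, 266, 264, 267, 266, 263, 264, 241, 314, 452, 450, 419, 384, 384, 386, 378, 382, 384, 386]
```

Emit:
servo_tool(
  deltas=[
    [[0, 0, 18], [0, 0, 0]],
    [[0, 0, 36], [0, 0, 0]],
    [[0, 0, 54], [0, 0, 0]],
    [[0, 0, 60], [0, 0, 0]],
    [[0, 0, 60], [0, 0, 0]],
  ],
)

```text
t: 7.22
ee_pos: [511.6, -196.6, 48.6]
orientation: [0.213, -3.132, -0.002]
ft_force: [-0.4, 0.0, 0.0]
width: 44.0
grasp_force: 30.0
```

Emit:
servo_tool(
  deltas=[
    [[0, 0, 4], [0, 0, 0]],
    [[0, 0, 8], [0, 0, 0]],
    [[0, 0, 12], [0, 0, 0]],
    [[0, 0, 14], [0, 0, 0]],
    [[0, 0, 14], [0, 0, 0]],
  ],
)

```text
t: 7.63
ee_pos: [512.7, -197.0, 35.9]
orientation: [0.213, -3.134, -0.0]
ft_force: [-0.3, -0.6, -0.5]
width: 43.8
grasp_force: 30.0
```

Emit:
servo_tool(
  deltas=[
    [[0, 0, 1], [0, 0, 0]],
    [[0, 0, 2], [0, 0, 0]],
    [[0, 0, 2], [0, 0, 0]],
    [[0, 0, 2], [0, 0, 0]],
  ],
)

```text
t: 7.97
ee_pos: [512.8, -197.0, 34.1]
orientation: [-0.213, 3.134, -0.0]
ft_force: [-0.4, 0.5, -0.7]
width: 43.9
grasp_force: 30.0
```

Emit:
servo_tool(
  deltas=[
    [[0, 0, 1], [0, 0, 0]],
    [[0, 0, 1.5], [0, 0, 0]],
    [[-6, 0, 1.5], [0, 0, 0]],
    [[-12, 0, 1.5], [0, 0, 0]],
    [[-18, 0, 1.5], [0, 0, 0]],
  ],
)

```text
t: 8.38
ee_pos: [531.5, -194.6, 32.6]
orientation: [-0.213, 3.134, -0.0]
ft_force: [0.6, -0.6, -0.9]
width: 44.0
grasp_force: 30.0
```

Emit:
servo_tool(
  deltas=[
    [[-3, 0, 0], [0, 0, 0]],
    [[-6, 0, 0], [0, 0, 0]],
    [[-8, 0, 0], [0, 0, 0]],
    [[-10, 0, 0], [0, 0, 0]],
    [[-12, 0, 0], [0, 0, 0]],
  ],
)

```text
t: 8.8
ee_pos: [541.2, -192.8, 32.2]
orientation: [0.213, -3.132, -0.001]
ft_force: [-5.0, -2.1, 2.3]
width: 44.0
grasp_force: 30.0
```

Emit:
servo_tool(
  deltas=[
    [[-2, 0, 0], [0, 0, 0]],
    [[-4, 0, 0], [0, 0, 0]],
    [[-6, 0, 0], [0, 0, 0]],
    [[-8, 0, 0], [0, 0, 0]],
    [[-10, 0, 0], [0, 0, 0]],
  ],
)

```text
t: 9.22
ee_pos: [550.3, -191.5, 32.2]
orientation: [0.213, -3.13, -0.002]
ft_force: [-6.6, -2.0, 3.7]
width: 43.7
grasp_force: 30.0
```

Emit:
servo_tool(
  deltas=[
    [[-2, 0, 0], [0, 0, 0]],
    [[-4, 0, 0], [0, 0, 0]],
    [[-6, 0, 0], [0, 0, 0]],
    [[-8, 0, 0], [0, 0, 0]],
    [[-10, 0, 0], [0, 0, 0]],
  ],
)

```text
t: 9.63
ee_pos: [560.1, -190.2, 32.3]
orientation: [0.213, -3.13, -0.002]
ft_force: [-7.8, -2.6, 4.8]
width: 44.1
grasp_force: 30.0
```

Emit:
servo_tool(
  deltas=[
    [[-2, 0, 0], [0, 0, 0]],
    [[-4, 0, 0], [0, 0, 0]],
    [[-6, 0, 0], [0, 0, 0]],
    [[-8, 0, 0], [0, 0, 0]],
    [[-10, 0, 0], [0, 0, 0]],
  ],
)

```text
t: 10.05
ee_pos: [569.7, -188.8, 32.3]
orientation: [0.213, -3.13, -0.002]
ft_force: [-9.0, -1.9, 6.0]
width: 44.0
grasp_force: 30.0
```

Emit:
servo_tool(
  deltas=[
    [[-1, 0, 0], [0, 0, 0]],
    [[-2, 0, 0], [0, 0, 0]],
    [[-2, 0, 0], [0, 0, 0]],
  ],
)

```text
t: 10.3
ee_pos: [572.2, -188.5, 32.3]
orientation: [0.213, -3.131, -0.002]
ft_force: [-6.0, -1.9, 4.3]
width: 43.8
grasp_force: 30.0
```

Emit:
servo_tool(
  deltas=[
    [[-1, 0, 0], [0, 0, 0]],
    [[-2, 0, 0], [0, 0, 0]],
    [[-2, 0, 0], [0, 0, 0]],
  ],
)

```text
t: 10.55
ee_pos: [574.1, -188.2, 32.2]
orientation: [0.213, -3.13, -0.002]
ft_force: [-6.3, -1.1, 3.5]
width: 43.9
grasp_force: 30.0
```

Emit:
servo_tool(
  deltas=[
    [[-1, 0, 0], [0, 0, 0]],
    [[-2, 0, 0], [0, 0, 0]],
    [[-2, 0, 0], [0, 0, 0]],
  ],
)

```text
t: 10.8
ee_pos: [576.3, -187.9, 32.2]
orientation: [0.213, -3.131, -0.002]
ft_force: [-5.0, -0.4, 3.8]
width: 43.7
grasp_force: 30.0
```

Emit:
servo_tool(
  deltas=[
    [[-1, 0, 0], [0, 0, 0]],
    [[-2, 0, 0], [0, 0, 0]],
    [[-3, 0, 0], [0, 0, 0]],
    [[-3, 0, 0], [0, 0, 0]],
  ],
)

```text
t: 11.13
ee_pos: [579.2, -187.5, 32.3]
orientation: [0.213, -3.131, -0.002]
ft_force: [-5.6, -0.8, 3.2]
width: 44.1
grasp_force: 30.0
```

```bash
python3 - <<'E'
from h import *
p=get_image('wrist'); cv2.imwrite('pics/w4.png',p['frame'])
E
```

```text
(no output)
```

View pics/w4.png

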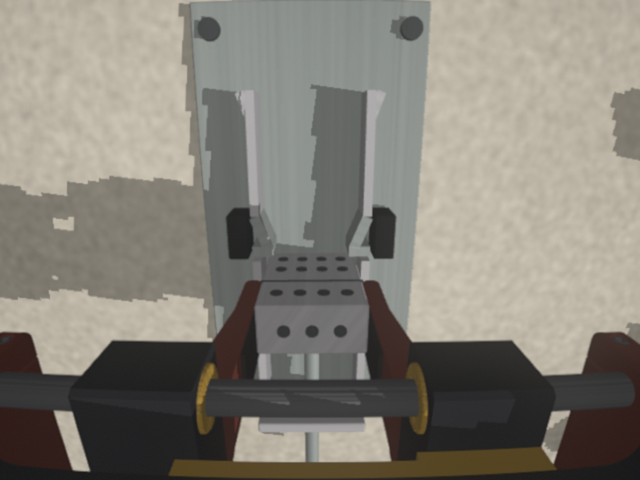

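Both lips (265,232) and (357,232) have sprung back inward, in front of the cassette's rear face at row ~255. It is caught, so I'm releasing.

Emit:
servo_tool(
  deltas=[
    [[0, 0, 0], [0, 0, 0]],
    [[0, 0, 0], [0, 0, 0]],
    [[0, 0, 0], [0, 0, 0]],
    [[0, 0, 0], [0, 0, 0]],
    [[0, 0, 0], [0, 0, 0]],
  ],
  grip=-1,
)

```text
t: 11.6
ee_pos: [581.4, -187.7, 32.6]
orientation: [-0.213, 3.134, -0.0]
ft_force: [-0.2, 1.8, 0.8]
width: 73.6
grasp_force: 0.0
```

Emit:
servo_tool(
  deltas=[
    [[0, 0, 0], [0, 0, 0]],
    [[0, 0, -30], [0, 0, 0]],
    [[0, 0, -70], [0, 0, 0]],
    [[0, 0, -110], [0, 0, 0]],
    [[0, 0, -150], [0, 0, 0]],
  ],
)

```text
t: 12.02
ee_pos: [580.7, -187.5, 183.9]
orientation: [0.213, -3.134, -0.001]
ft_force: [0.6, 0.2, 0.1]
width: 88.1
grasp_force: 0.0
```

```bash
python3 - <<'E'
from h import *
p=get_image('wrist'); np.savez("w5.npz",**{k:p[k] for k in("frame","depth","K","dist","pose")}); cv2.imwrite('pics/w5.png',p['frame'])
P,u,v=world(p); s=P[:,:2]@[.99063,.13658]; n=P[:,:2]@[-.13658,.99063]
m=(P[:,2]>58)&(P[:,2]<74)&(abs(n+265.4)<30)&(abs(s-540)<40)
print(m.sum(), np.median(P[m],0), np.percentile(s[m],[3,97]),np.percentile(n[m],[3,97]))
go([595.8,104,150],98.9); o=ctrl.get_obs(); print(o["qpos"].round(2),o["t"])
E
```

```text
1699 [ 568.68258561 -189.24574524   66.85044681] [527.9622554  548.75084851] [-285.82144687 -244.528831  ]
d [-49.8 289.1  41.5] turn [-0.005  0.01  -0.019]
[-0.33  0.44  1.68  0.    1.01 -2.04] 12.0667
```

Emit:
servo_tool(
  deltas=[
    [[-7, 40, 0], [0, 0, -0.02]],
    [[-14, 80, 5], [0, 0, -0.02]],
    [[-21, 120, 10], [0, 0, -0.02]],
    [[-28, 160, 15], [0, 0, -0.02]],
    [[-34, 200, 20], [0, 0, -0.02]],
  ],
)

```text
t: 12.48
ee_pos: [587.7, 16.8, 162.4]
orientation: [-0.244, 3.131, -0.0]
ft_force: [0.1, -0.1, 0.3]
width: 88.0
grasp_force: 0.0
```

Emit:
servo_tool(
  deltas=[
    [[-6, 38, 14], [0, 0, 0]],
    [[-12, 70, 28], [0, 0, 0]],
    [[-15, 89, 40], [0, 0, 0]],
    [[-15, 89, 55], [0, 0, 0]],
    [[-15, 89, 60], [0, 0, 0]],
  ],
)

```text
t: 12.9
ee_pos: [587.4, 106.7, 100.5]
orientation: [0.248, -3.129, 0.0]
ft_force: [-1.7, -1.2, 0.3]
width: 87.7
grasp_force: 0.0
```

Emit:
servo_tool(
  deltas=[
    [[0, 0, 0], [0, 0, 0]],
    [[0, 0, 0], [0, 0, 0]],
    [[0, 0, 0], [0, 0, 0]],
    [[0, 0, 0], [0, 0, 0]],
  ],
)

```text
t: 13.23
ee_pos: [589.4, 104.7, 103.4]
orientation: [-0.242, 3.131, 0.0]
ft_force: [0.1, -0.1, 0.3]
width: 87.5
grasp_force: 0.0
```

```bash
python3 - <<'E'
from h import *
p=get_image('wrist'); cv2.imwrite('pics/w6.png',p['frame'])
P,u,v=world(p); m=(P[:,2]>54)&(P[:,2]<66)&(abs(P[:,0]-596)<32)&(abs(P[:,1]-104)<32)
print(m.sum(),P[m].mean(0),cv2.minAreaRect(P[m][:,:2].astype(np.float32)))
go([595.8,104,26],98.9)
E
```

```text
2791 [591.72987014 103.88292548  60.58368066] ((592.83251953125, 103.94189453125), (22.608821868896484, 44.24732971191406), 8.817633628845215)
d [-6.1 -1.7 77.4] turn [ 0.     0.002 -0.001]
```

View pics/w6.png

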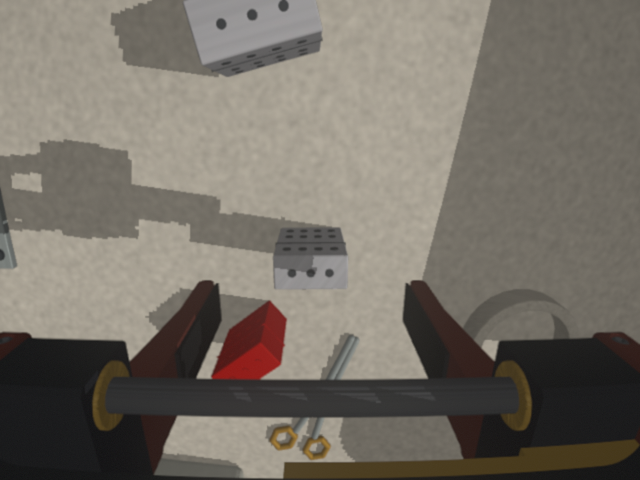

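The grey cassette is centred between the fingers (columns 274–347, rows 228–288), not the red block at (250,340), which stays well clear. Descending.

Emit:
servo_tool(
  deltas=[
    [[-4, -1.5, 20], [0, 0, 0]],
    [[-4, -1.5, 45], [0, 0, 0]],
    [[-4, -1.5, 65], [0, 0, 0]],
    [[-4, -1.5, 77], [0, 0, 0]],
    [[-4, -1.5, 77], [0, 0, 0]],
  ],
)

```text
t: 13.7
ee_pos: [591.4, 103.9, 23.5]
orientation: [0.243, -3.128, 0.0]
ft_force: [-0.8, -0.3, -0.4]
width: 87.9
grasp_force: 0.0
```

Emit:
servo_tool(
  deltas=[
    [[0, 0, 0], [0, 0, 0]],
    [[0, 0, 0], [0, 0, 0]],
    [[0, 0, 0], [0, 0, 0]],
    [[0, 0, 0], [0, 0, 0]],
    [[0, 0, 0], [0, 0, 0]],
  ],
  grip=1,
)

```text
t: 14.12
ee_pos: [593.5, 104.6, 26.5]
orientation: [-0.244, 3.131, 0.0]
ft_force: [-0.1, 0.3, 0.1]
width: 58.2
grasp_force: 0.0
```

Emit:
servo_tool(
  deltas=[
    [[0, 0, 0], [0, 0, 0]],
    [[0, 0, 0], [0, 0, 0]],
    [[0, 0, 0], [0, 0, 0]],
    [[0, 0, 0], [0, 0, 0]],
  ],
)

```text
t: 14.45
ee_pos: [593.1, 104.5, 25.8]
orientation: [-0.244, 3.132, 0.0]
ft_force: [-2.1, -0.1, 3.2]
width: 44.2
grasp_force: 30.0
```

Emit:
servo_tool(
  deltas=[
    [[0, 0, -40], [0, 0, 0]],
    [[0, 0, -80], [0, 0, 0]],
    [[0, 0, -115], [0, 0, 0]],
    [[0, 0, -120], [0, 0, 0]],
  ],
)

```text
t: 14.78
ee_pos: [596.3, 105.0, 151.4]
orientation: [-0.244, 3.123, 0.001]
ft_force: [1.1, 0.4, -0.9]
width: 43.5
grasp_force: 30.0
```

```bash
python3 -c "
from h import *
go([512.7,-196.9,110],97.85)"
```

```text
d [ 129.8 -285.3   40.3] turn [0.    0.009 0.019]
```

Emit:
servo_tool(
  deltas=[
    [[17, -37, 0], [0, 0, 0.019]],
    [[34, -74, 0], [0, 0, 0.019]],
    [[51, -111, 0], [0, 0, 0.019]],
    [[68, -148, 0], [0, 0, 0.019]],
    [[85, -185, 0], [0, 0, 0.019]],
  ],
)

```text
t: 15.2
ee_pos: [536.4, -92.8, 144.9]
orientation: [0.216, -3.133, -0.0]
ft_force: [0.9, -0.0, -0.7]
width: 43.9
grasp_force: 30.0
```

Emit:
servo_tool(
  deltas=[
    [[17, -37, 10], [0, 0, 0]],
    [[34, -74, 20], [0, 0, 0]],
    [[44, -100, 32], [0, 0, 0]],
    [[44, -100, 36], [0, 0, 0]],
    [[44, -100, 36], [0, 0, 0]],
  ],
)

```text
t: 15.62
ee_pos: [506.1, -197.4, 107.8]
orientation: [0.209, -3.132, -0.002]
ft_force: [-0.5, 0.2, -0.8]
width: 43.8
grasp_force: 30.0
```

Emit:
servo_tool(
  deltas=[
    [[0, 0, 0], [0, 0, 0]],
    [[0, 0, 0], [0, 0, 0]],
    [[0, 0, 0], [0, 0, 0]],
    [[0, 0, 0], [0, 0, 0]],
    [[0, 0, 0], [0, 0, 0]],
  ],
)

```text
t: 16.03
ee_pos: [508.2, -195.7, 109.9]
orientation: [-0.217, 3.133, -0.0]
ft_force: [0.8, -1.3, -1.1]
width: 43.7
grasp_force: 30.0
```

```bash
python3 -c "
from h import *
go([512.7,-196.9,110],97.85)"
```

```text
d [-4.3 -1.8 -0.1] turn [-0.     0.001  0.001]
```

Emit:
servo_tool(
  deltas=[
    [[-4, -1.5, 0], [0, 0, 0]],
    [[-4, -1.5, 0], [0, 0, 0]],
    [[-4, -1.5, 0], [0, 0, 0]],
    [[-4, -1.5, 0], [0, 0, 0]],
    [[-4, -1.5, 0], [0, 0, 0]],
  ],
)

```text
t: 16.45
ee_pos: [511.8, -197.4, 109.5]
orientation: [0.215, -3.134, -0.0]
ft_force: [-0.4, 0.6, 0.4]
width: 44.0
grasp_force: 30.0
```

Emit:
servo_tool(
  deltas=[
    [[0, 0, 0], [0, 0, 0]],
    [[0, 0, 0], [0, 0, 0]],
    [[0, 0, 0], [0, 0, 0]],
  ],
)

```text
t: 16.7
ee_pos: [511.8, -197.5, 109.5]
orientation: [0.215, -3.134, -0.0]
ft_force: [0.0, 0.5, -1.1]
width: 43.8
grasp_force: 30.0
```

```bash
cat >> chan.py <<'E'
print("cass cols",[(r,f[r,246:264].tolist(),f[r,360:376].tolist()) for r in(325,345)])
print("rows",[f[r,296] for r in range(240,365)])
E
python3 chan.py; 
```

```text
d [-1.   0.5 -0.5] turn [ 0. -0. -0.]
wall -1 365 at tool x=0: -25.21 slope -0.06 mean -26.26 xmax 26.9
wall 1 359 at tool x=0: 25.46 slope 0.061 mean 26.53 xmax 27.0
205 [273, 276, 261, 274, 265, 256, 256, 298, 381, 385, 391, 383, 383, 388, 379, 378, 383, 386, 387, 387, 382, 383, 385, 381, 379, 382, 368, 272, 269, 266, 268, 271, 274, 267, 269, 271, 265, 265, 268, 269, 267, 268, 240, 254, 258, 255, 274, 298, 303, 379, 382, 383, 380]
215 [272, 278, 284, 410, 410, 452, 455, 425, 384, 385, 389, 382, 382, 388, 379, 379, 381, 385, 389, 387, 384, 382, 381, 379, 381, 383, 302, 269, 268, 267, 269, 270, 274, 270, 270, 271, 268, 268, 266, 267, 267, 265, 235, 389, 454, 452, 446, 437, 390, 385, 382, 383, 381]
225 [274, 276, 276, 271, 344, 452, 452, 435, 387, 386, 390, 384, 380, 387, 376, 379, 379, 384, 387, 387, 384, 381, 382, 380, 378, 325, 266, 267, 269, 268, 268, 270, 274, 268, 270, 270, 267, 266, 267, 268, 266, 264, 239, 424, 452, 451, 395, 385, 384, 382, 383, 381, 385]
235 [273, 275, 278, 273, 302, 442, 455, 443, 387, 384, 392, 386, 381, 386, 382, 377, 380, 381, 389, 388, 384, 382, 382, 378
[... 1953 characters left out ...]
nt64(296), np.int64(301), np.int64(299), np.int64(304), np.int64(301), np.int64(301), np.int64(301), np.int64(303), np.int64(304), np.int64(303), np.int64(311), np.int64(313), np.int64(313), np.int64(313), np.int64(315), np.int64(313), np.int64(314), np.int64(311), np.int64(307), np.int64(306), np.int64(304), np.int64(305), np.int64(305), np.int64(306), np.int64(304), np.int64(304), np.int64(303), np.int64(300), np.int64(300), np.int64(301), np.int64(302), np.int64(303), np.int64(301), np.int64(299), np.int64(301), np.int64(298), np.int64(300), np.int64(301), np.int64(300), np.int64(299), np.int64(300), np.int64(301), np.int64(302), np.int64(300), np.int64(296), np.int64(316), np.int64(402)]
```

Emit:
servo_tool(
  deltas=[
    [[0, 0.3, 18], [0, 0, 0]],
    [[0, 0.3, 36], [0, 0, 0]],
    [[0, 0.3, 54], [0, 0, 0]],
    [[0, 0.3, 60], [0, 0, 0]],
    [[0, 0.3, 60], [0, 0, 0]],
  ],
)

```text
t: 17.17
ee_pos: [510.7, -196.7, 48.1]
orientation: [0.214, -3.131, -0.002]
ft_force: [0.6, 0.2, -1.0]
width: 43.6
grasp_force: 30.0
```

Emit:
servo_tool(
  deltas=[
    [[0, 0, 4], [0, 0, 0]],
    [[0, 0, 8], [0, 0, 0]],
    [[0, 0, 12], [0, 0, 0]],
    [[0, 0, 14], [0, 0, 0]],
    [[0, 0, 14], [0, 0, 0]],
  ],
)

```text
t: 17.58
ee_pos: [511.8, -197.1, 35.4]
orientation: [0.215, -3.134, -0.0]
ft_force: [0.5, -0.6, -1.9]
width: 43.6
grasp_force: 30.0
```

Emit:
servo_tool(
  deltas=[
    [[0, 0, 1], [0, 0, 0]],
    [[0, 0, 2], [0, 0, 0]],
    [[0, 0, 2], [0, 0, 0]],
    [[0, 0, 2], [0, 0, 0]],
  ],
)

```text
t: 17.92
ee_pos: [511.9, -197.1, 33.6]
orientation: [-0.215, 3.134, -0.0]
ft_force: [0.2, -0.5, -1.0]
width: 43.6
grasp_force: 30.0
```

Emit:
servo_tool(
  deltas=[
    [[0, 0, 1], [0, 0, 0]],
    [[-3, 0, 1.2], [0, 0, 0]],
    [[-8, 0, 1.2], [0, 0, 0]],
    [[-13, 0, 1.2], [0, 0, 0]],
    [[-18, 0, 1.2], [0, 0, 0]],
  ],
)

```text
t: 18.33
ee_pos: [530.5, -194.7, 32.4]
orientation: [-0.215, 3.134, -0.0]
ft_force: [0.3, -0.5, -1.3]
width: 43.6
grasp_force: 30.0
```

Emit:
servo_tool(
  deltas=[
    [[-3, 0, 0], [0, 0, 0]],
    [[-6, 0, 0], [0, 0, 0]],
    [[-8, 0, 0], [0, 0, 0]],
    [[-10, 0, 0], [0, 0, 0]],
    [[-12, 0, 0], [0, 0, 0]],
  ],
)

```text
t: 18.75
ee_pos: [540.7, -192.8, 32.0]
orientation: [0.215, -3.132, -0.001]
ft_force: [-3.7, -0.2, -0.4]
width: 44.2
grasp_force: 30.0
```

Emit:
servo_tool(
  deltas=[
    [[-2, 0, 0], [0, 0, 0]],
    [[-4, 0, 0], [0, 0, 0]],
    [[-6, 0, 0], [0, 0, 0]],
    [[-8, 0, 0], [0, 0, 0]],
    [[-10, 0, 0], [0, 0, 0]],
  ],
)

```text
t: 19.17
ee_pos: [550.5, -191.8, 32.3]
orientation: [0.215, -3.132, -0.0]
ft_force: [-7.3, -3.5, 1.7]
width: 43.6
grasp_force: 30.0
```

Emit:
servo_tool(
  deltas=[
    [[-2, 0, 0], [0, 0, 0]],
    [[-4, 0, 0], [0, 0, 0]],
    [[-6, 0, 0], [0, 0, 0]],
    [[-8, 0, 0], [0, 0, 0]],
    [[-9, 0, 0], [0, 0, 0]],
  ],
)

```text
t: 19.58
ee_pos: [559.0, -190.5, 32.1]
orientation: [0.214, -3.131, -0.001]
ft_force: [-7.0, -2.6, 2.6]
width: 43.9
grasp_force: 30.0
```

Emit:
servo_tool(
  deltas=[
    [[-1, 0, 0], [0, 0, 0]],
    [[-2, 0, 0], [0, 0, 0]],
    [[-3, 0, 0], [0, 0, 0]],
    [[-4, 0, 0], [0, 0, 0]],
  ],
)

```text
t: 19.92
ee_pos: [562.9, -190.0, 32.2]
orientation: [0.214, -3.131, -0.001]
ft_force: [-7.8, -2.0, 1.5]
width: 43.7
grasp_force: 30.0
```

Emit:
servo_tool(
  deltas=[
    [[0, 0, 0], [0, 0, 0]],
    [[0, 0, 0], [0, 0, 0]],
  ],
)

```text
t: 20.08
ee_pos: [563.2, -190.0, 32.1]
orientation: [0.214, -3.132, -0.001]
ft_force: [-6.4, -1.9, 0.5]
width: 43.8
grasp_force: 30.0
```

Emit:
servo_tool(
  deltas=[
    [[-0.5, 0, 0], [0, 0, 0]],
    [[-1, 0, 0], [0, 0, 0]],
    [[-1.5, 0, 0], [0, 0, 0]],
    [[-2, 0, 0], [0, 0, 0]],
  ],
)

```text
t: 20.42
ee_pos: [564.9, -189.7, 32.1]
orientation: [0.214, -3.131, -0.001]
ft_force: [-7.7, -1.8, 1.4]
width: 44.2
grasp_force: 30.0
```

Emit:
servo_tool(
  deltas=[
    [[-0.5, 0, 0], [0, 0, 0]],
    [[-1, 0, 0], [0, 0, 0]],
    [[-1, 0, 0], [0, 0, 0]],
  ],
)

```text
t: 20.67
ee_pos: [566.1, -189.6, 32.1]
orientation: [0.214, -3.132, -0.001]
ft_force: [-7.1, -2.0, 0.8]
width: 43.6
grasp_force: 30.0
```

```bash
python3 - <<'E'
from h import *
p=get_image('wrist'); f=p['frame'];np.save("w7.npy",f)
a=np.load.__self__ if 0 else cv2.imread("pics/w4.png")
c=lambda g:cv2.resize(g[190:330,215:405],None,fx=4,fy=4,interpolation=cv2.INTER_CUBIC)
cv2.imwrite('pics/w7.png',c(f))
E
```

```text
(no output)
```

View pics/w7.png

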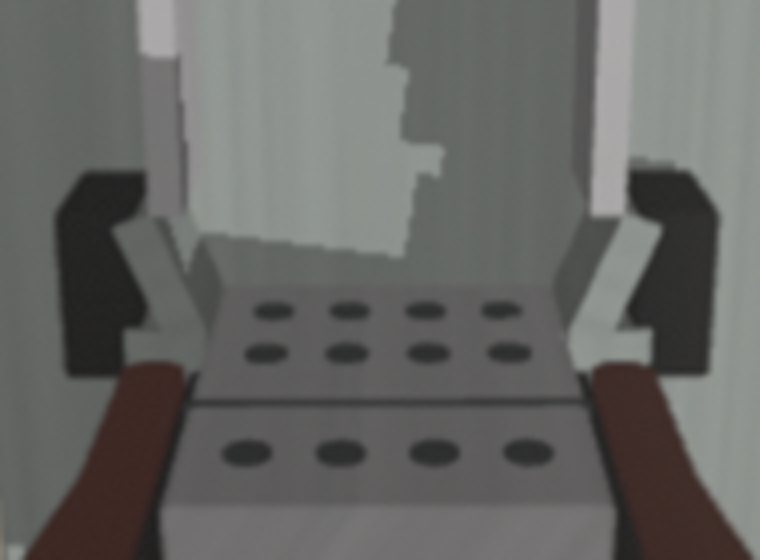

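The lips at crop (165,290) and (610,290) are still pressed outward against the cassette's sides, so it needs about 1 mm more. I'll go on in half-millimetre steps.

Emit:
servo_tool(
  deltas=[
    [[-0.5, 0, 0], [0, 0, 0]],
    [[-1, 0, 0], [0, 0, 0]],
    [[-1, 0, 0], [0, 0, 0]],
    [[-1, 0, 0], [0, 0, 0]],
  ],
)

```text
t: 21.05
ee_pos: [567.0, -189.4, 32.1]
orientation: [0.215, -3.132, -0.001]
ft_force: [-6.7, -1.8, 0.2]
width: 44.0
grasp_force: 30.0
```

```bash
cat > lip.py <<'E'
from h import *
f=get_image('wrist')["frame"]; a=np.load("w7.npy"); g=lambda x,c0,c1:x[240:285,c0:c1].astype(int)
print([np.abs(g(f,*c)-g(a,*c)).mean().round(2) for c in((235,262),(360,385))], f[262,240:270].sum(1).tolist(), f[262,355:385].astype(int).sum(1).tolist())
E
python3 lip.py
```

```text
[np.float64(4.6), np.float64(8.68)] [109, 108, 108, 106, 109, 104, 110, 110, 106, 110, 165, 252, 292, 300, 300, 302, 302, 302, 305, 304, 304, 299, 273, 243, 232, 227, 227, 224, 227, 229] [229, 228, 227, 231, 234, 272, 365, 429, 440, 438, 436, 438, 436, 437, 438, 436, 418, 322, 184, 120, 130, 132, 135, 137, 139, 134, 137, 142, 140, 140]
```

Emit:
servo_tool(
  deltas=[
    [[-0.5, 0, 0], [0, 0, 0]],
    [[-1, 0, 0], [0, 0, 0]],
    [[-1, 0, 0], [0, 0, 0]],
    [[-1, 0, 0], [0, 0, 0]],
  ],
)

```text
t: 21.43
ee_pos: [568.0, -189.3, 32.1]
orientation: [0.214, -3.132, -0.001]
ft_force: [-7.0, -2.2, 0.5]
width: 44.1
grasp_force: 30.0
```

```bash
python3 lip.py
```

```text
[np.float64(8.65), np.float64(17.49)] [107, 105, 108, 107, 106, 110, 107, 105, 109, 101, 108, 174, 265, 298, 303, 303, 306, 301, 302, 303, 301, 301, 292, 259, 234, 227, 228, 226, 224, 227] [227, 230, 227, 228, 264, 361, 423, 438, 439, 440, 437, 438, 438, 441, 441, 426, 357, 214, 125, 121, 131, 138, 137, 137, 141, 137, 139, 140, 140, 140]
```

Emit:
servo_tool(
  deltas=[
    [[-0.4, 0, 0], [0, 0, 0]],
    [[-0.8, 0, 0], [0, 0, 0]],
    [[-0.8, 0, 0], [0, 0, 0]],
    [[-0.8, 0, 0], [0, 0, 0]],
  ],
)

```text
t: 21.82
ee_pos: [568.8, -189.2, 32.1]
orientation: [0.214, -3.132, -0.001]
ft_force: [-6.5, -1.5, 1.5]
width: 43.8
grasp_force: 30.0
```

```bash
python3 lip.py
```

```text
[np.float64(11.27), np.float64(21.78)] [109, 110, 110, 109, 109, 108, 106, 107, 107, 102, 107, 164, 254, 295, 303, 303, 303, 303, 305, 302, 300, 300, 301, 282, 251, 232, 227, 225, 222, 227] [224, 230, 227, 239, 308, 399, 432, 435, 435, 435, 438, 438, 440, 440, 439, 410, 298, 169, 116, 122, 132, 136, 141, 136, 140, 139, 142, 138, 141, 144]
```

Emit:
servo_tool(
  deltas=[
    [[-0.4, 0, 0], [0, 0, 0]],
    [[-0.8, 0, 0], [0, 0, 0]],
    [[-0.8, 0, 0], [0, 0, 0]],
    [[-0.8, 0, 0], [0, 0, 0]],
  ],
)

```text
t: 22.2
ee_pos: [569.5, -189.1, 32.1]
orientation: [0.215, -3.131, -0.001]
ft_force: [-6.8, -1.8, 0.9]
width: 43.7
grasp_force: 30.0
```

```bash
python3 lip.py; python3 - <<'E'
from h import *
p=get_image('wrist'); f=p['frame']
cv2.imwrite('pics/w8.png',cv2.resize(f[190:370,215:405],None,fx=3.3,fy=3.3,interpolation=cv2.INTER_CUBIC))
E
```

```text
[np.float64(13.28), np.float64(25.37)] [105, 106, 108, 106, 108, 107, 107, 108, 104, 108, 144, 213, 249, 278, 297, 300, 302, 300, 300, 297, 300, 294, 293, 288, 260, 235, 228, 225, 221, 227] [224, 226, 230, 261, 348, 410, 424, 424, 429, 429, 432, 433, 435, 438, 419, 342, 257, 183, 128, 119, 129, 135, 137, 138, 136, 137, 138, 142, 143, 142]
```

View pics/w8.png

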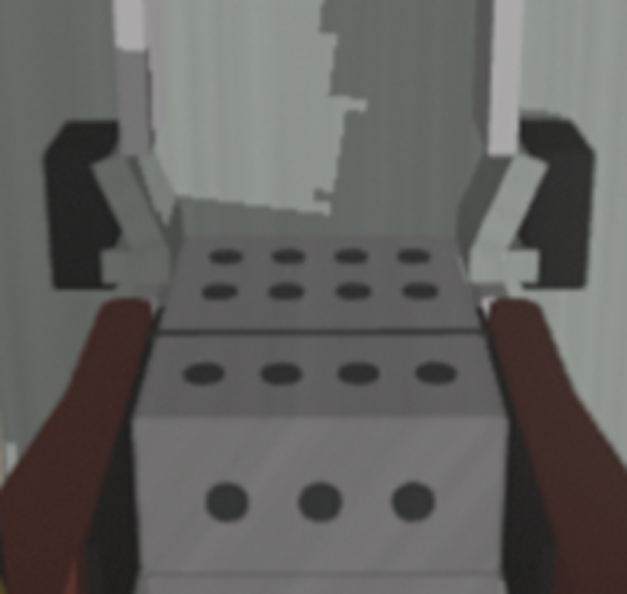

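The lips are still out, with their rear edges (crop row ~285) about level with where the cassette's rear face meets them (~282). It is roughly half a millimetre short, so I'll continue gently.

Emit:
servo_tool(
  deltas=[
    [[-0.4, 0, 0], [0, 0, 0]],
    [[-0.8, 0, 0], [0, 0, 0]],
    [[-0.8, 0, 0], [0, 0, 0]],
    [[-0.8, 0, 0], [0, 0, 0]],
  ],
)

```text
t: 22.63
ee_pos: [570.5, -188.9, 32.1]
orientation: [0.214, -3.132, -0.001]
ft_force: [-5.5, -1.4, 0.9]
width: 43.8
grasp_force: 30.0
```

```bash
python3 lip.py
```

```text
[np.float64(17.79), np.float64(35.37)] [107, 107, 107, 104, 109, 108, 108, 111, 103, 101, 100, 101, 96, 122, 186, 233, 247, 251, 251, 248, 248, 257, 279, 293, 294, 296, 292, 291, 290, 291] [420, 422, 424, 424, 426, 406, 317, 258, 247, 248, 248, 248, 248, 232, 172, 121, 116, 114, 120, 126, 133, 137, 134, 136, 139, 139, 137, 140, 141, 144]
```

Both lips have jumped inward (left now past column 269, right now before 355) and the force fell, so they have snapped shut. Releasing.

Emit:
servo_tool(
  deltas=[
    [[0, 0, 0], [0, 0, 0]],
    [[0, 0, 0], [0, 0, 0]],
    [[0, 0, 0], [0, 0, 0]],
    [[0, 0, 0], [0, 0, 0]],
    [[0, 0, 0], [0, 0, 0]],
  ],
  grip=-1,
)

```text
t: 23.1
ee_pos: [572.2, -189.0, 32.6]
orientation: [-0.215, 3.133, -0.001]
ft_force: [0.3, -0.1, 0.4]
width: 73.6
grasp_force: 0.0
```

Emit:
servo_tool(
  deltas=[
    [[0, 0, 0], [0, 0, 0]],
    [[0, 0, -30], [0, 0, 0]],
    [[0, 0, -70], [0, 0, 0]],
    [[0, 0, -110], [0, 0, 0]],
    [[0, 0, -150], [0, 0, 0]],
  ],
)

```text
t: 23.52
ee_pos: [571.2, -188.7, 183.7]
orientation: [0.215, -3.133, -0.001]
ft_force: [0.5, 0.8, -0.6]
width: 87.5
grasp_force: 0.0
```

Emit:
servo_tool(
  deltas=[
    [[0, 0, 0], [0, 0, 0]],
    [[0, 0, 0], [0, 0, 0]],
    [[0, 0, 0], [0, 0, 0]],
    [[0, 0, 0], [0, 0, 0]],
    [[0, 0, 0], [0, 0, 0]],
  ],
)

```text
t: 23.93
ee_pos: [570.6, -188.6, 180.5]
orientation: [0.214, -3.131, -0.002]
ft_force: [0.1, 0.2, -0.1]
width: 87.8
grasp_force: 0.0
```

```bash
python3 - <<'E'
from h import *
p=get_image('wrist'); cv2.imwrite('pics/w9.png',p['frame'])
P,u,v=world(p); s=P[:,:2]@[.99063,.13658]; n=P[:,:2]@[-.13658,.99063]
m=(P[:,2]>58)&(P[:,2]<74)&(abs(n+265.4)<30)&(abs(s-550)<50)
print(m.sum(), np.median(P[m],0), np.percentile(s[m],[3,97]),np.percentile(n[m],[3,97]))
E
```

```text
3220 [ 579.11353691 -187.99058094   66.89104342] [528.0018717  570.38488253] [-285.83250575 -244.85914499]
```

View pics/w9.png

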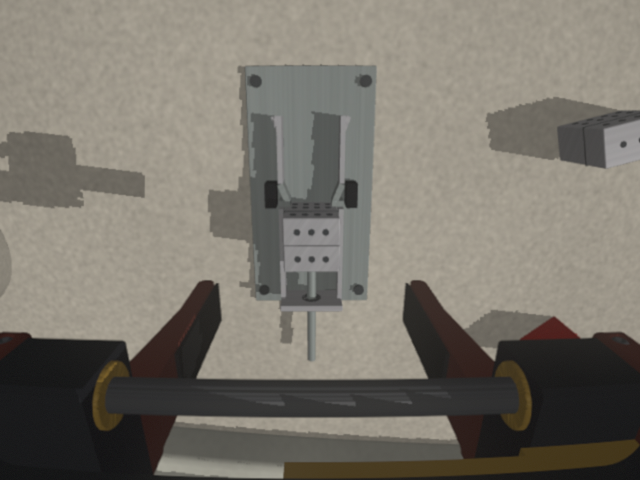

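Both cassettes stand together behind the closed lips (rows 205–272, columns 284–340). Their span of 528–570 mm, 67 mm top height and mid-line all match, and the gripper is clear.

```bash
python3 -c "
from h import *
print(close_job())"
```

```text
the job is handed in; nothing more can be done
None
```

Both small cassettes are loaded upright behind the snapped-shut lips, touching each other and let go, with the gripper clear; the job is handed in at about 24 s, but the hand-in call returned no verdict.

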